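# Dial open the padlock on the lab's reagent lock box and hold it up

### The arm

A 6-joint arm with a two-finger parallel gripper is mounted at the origin on the work surface. World frame = base frame: x ahead of the robot, y to its left, z up, the work surface at z = 0. Lengths are in m, angles in degrees, forces in N, time in s.
With the tool pointing down it reaches from about 0.375 to 0.9 m from the base axis. Payload 3.1 kg.
Tool frame: the origin (TCP) lies midway between the tips of the shut fingers; the grasp point (between the pads) lies bot.hold_point_z behind it (bot.hold_point_z is the distance from the TCP to the grasp point, in m); z points along the fingers, y is the direction in which the jaws open and shut (so a half turn about z gives the same grasp; the last joint's range is limited). The gripper opens to 87 mm and grips with 3 to 60 N. Pads are 19 mm wide; open, the fingers measure 117 mm over their backs; the gripper's body (75 mm by 190 mm) begins 51 mm behind the grasp point.
Start: joints at [-76.977, 30.224, 82.088, -0, 67.689, -10.227], TCP at [0.247, -0.574, 0.223] pointing down, gripper open.
Joint ranges: [-176.69, 176.69], [-43.24, 126.21], [12.49, 139.97], [-82, 262], [0, 151.66], [-163.58, 163.58]. Speed limits (degrees/s): [159.86, 159.86, 180, 180, 180, 180].

### API

Orientations are given as a 3x3 rotation matrix whose columns are the frame's x, y, z axes.
In Python, from rig import bot, vision gives the robot as it stands.
- The arm moves only by the shell command python3 -m inch 'ROWS'. ROWS is JSON, a list of rows, each a list of 5 numbers: the finger opening in mm, from 0 to 87, then the shift along the tool's x, y, z in mm, then the turn about the tool's z in rad. In form: [[hand, dx, dy, dz, roll], ...]. A call has 1 to 8 rows; each row is the pose to reach, as a shift and turn from the pose measured when the call began, along the tool's axes at that moment; what a row does not reach only later rows make up. A row lasts 1/10 s, in which the tool goes at most 50 mm and 8.59 degrees, less where a joint would pass 70% of its speed; a pose out of reach is approached as far as the arm can. A call with a gripper value outside its range is refused whole. The fingers move at their own pace and stop on an object; the grip force is fixed at half the most. Time passes only in rows, so rows that repeat a pose let the fingers close. It gives the time, the measured TCP pose, the force and the opening at its end, in the units of the state.
- bot.read_state(): the state, without advancing time (a new reading comes with each control period).
- vision.capture(name): name is "scene" or "top"; returns (picture, depth): 400x640x3 uint8, red, green, blue; 400x640 float32, m along the optical axis (not along the pixel's ray), 0 where there is no reading.
- vision.camera_model(name): a dict with "intrinsics" (3x3 intrinsics, pixels), "camera_from_world" (4x4, takes a point from world to camera coordinates). Camera axes: x right, y down, z forward; pixel columns grow to the right and rows downward; lengths in m; the calibration is good to about 2 mm. A picture is of the moment at which its call begins. camera_model takes no time and is no camera call.
- bot.hand_in(): hands the job in, once; it reports no verdict.
The state is a dict: "time_s": time; "joint_positions": joint angles; "qvel": joint speeds; "tau": joint torques, N m; "position": TCP position; "tcp_rot": TCP orientation; "force": force on the tool from outside, world axes, zero at the start; "moment": the same for the moment, N m; "opening": opening from 0.0 (shut) to 1.0 (fully open).
Only numpy, scipy, OpenCV 4.12 (cv2) and the standard library are available. Lean on these libraries where they do the work, as an engineer would, in place of code of your own. Each camera call takes 0.05 s, during which the arm holds its last target. There are 200 camera calls.

### The job

The reagent lock box is secured by a dial padlock lying on its lid; all but the last number of its combination is already in. Turn the padlock's dial, feeling its notches, until its long white line clicks in at the index mark on the shackle side, then draw the lock body back so that the shackle comes open, slip the open leg out of the box's eye and lift the lock off without forcing it. Finish still holding the lock up clear of the box, at least a hand's width above the lid, dial upwards and shackle open, with the lid left shut and the other things on the bench left alone.

Things in the scene. Friction and masses are not known exactly. Their poses are not given: they have to be found in the camera images.
- lock: steel padlock lying on its back on the lid, black dial up; 0.24 kg in all. Body 52 long (own x) x 48 wide (own y, flat parallel sides) x 20 mm thick. Origin: centre of the body's underside; own +x towards the shackle's bow, own z up (the dial's axis). White index mark on the body's top edge at own +x. Dial disc 42 mm across, its top 24 mm above the underside, carries the knob
- knob (a point): middle of the round knurled knob on the dial (turns with it), 24 mm across, on the lock's z axis, 32 mm above the lock's underside; the knob reaches from 24 to 40 mm above the underside. Own x runs along the long white line
- dial (a joint): turn of the dial on the lock, rad, positive anticlockwise from above, no stops; 0 = long white line at the index mark, where the lock releases (within about 0.12). Ten notches, every 0.628 rad (0 is one), on a spring ball: about 0.03 N m to leave a notch, it snaps into the next and stays there. It starts two to four notches anticlockwise of the mark
- shackle (a joint): how far the shackle is drawn out of the lock body along the lock's +x, m: 0 shut, 0.020 fully open (a stop). Released, it slides with about 4 N of friction and stays where left, without swivelling; unreleased it is blocked after 2 to 3 mm. Drawn by pulling the lock body along its own -x: the bow catches in the eye and stays behind
- toe (a point): tip of the shackle's toe leg (own axes as the lock's). 7 mm round bar, U-shaped, 10 mm above the lock's underside, legs at lock y = +14 mm (stays in the body) and -14 mm (toe). Shut, the tip lies 6 mm inside the body's front face (lock x = 26 mm), the legs run straight to lock x = 44 mm, the half-round bow ends at 61.5 mm. Fully open, tip and face are 14 mm apart
- eye (a point): centre of the 14 mm hole in the padlock eye, an upright steel plate fixed to the box: 4 mm thick (box y), 26 mm wide (box x), top 14 mm above this point, which is 10 mm above the lid. The toe leg runs through it along box y; at the start the eye is at lock x of 32 to 42 mm. Shackle fully open, the lock lifts straight off when the eye is in the gap, at lock x of about 33 mm
- lockbox: grey steel lock box fixed on the bench, 240 (own x) x 320 (own y) x 100 mm high, flat lid top at z = 0.100 m. Origin: centre of its underside; own -x is its front, towards the robot. The padlock lies near the front edge of the lid (edge at own x = -0.125 m), its bow towards own -y
- lid (a joint): the box's hinged lid, rad: 0 shut, grows as the front edge rises; it stays shut by its weight
- cryobox: bystander on the lid behind the lock: card storage box 79 x 79 x 50 mm, origin under its centre
- marker: bystander on the lid behind the lock: marker pen 97 mm long (own x), 14 mm thick, origin under its centre
- tube_rack: bystander on the bench: tube rack 94 x 134 mm, 50 mm high with tubes, origin under its centre
- tip_box: bystander on the bench: pipette tip box 87 x 122 x 77 mm, origin under its centre
- reagent: bystander on the bench: amber bottle 64 mm across, 140 mm high, origin under its centre
- beaker: bystander on the bench: glass beaker 72 mm across, 90 mm high, origin under its centre
- pipette: bystander on the bench: pipette lying down, 280 mm long (own x), 24 mm high, origin under its middle
- timer: bystander on the bench: bench timer 60 x 65 x 20 mm, origin under its centre
Not all that is in view belongs to the job. Of the things like the lock, leave any that is pink or purple; of the rest the larger one is meant.

How it is judged:
By the outcome, as a careful person would: the job done as asked, in the order asked, and still so for the second after the job is handed in, while the arm keeps its last pose, push and grip.
It also fails if it takes over 64 s, if anything falls off the work surface, if the arm or the gripper's body presses on something with over 40 N, if the wrist force passes 120 N, or if a joint passes its speed limit or range.

## Working session

There is one attempt and no reset: what is moved stays moved. The work goes in short steps, Python scripts to look and compute and a shell command to move; the robot and the scene stay as the last step left them, time stands still between calls to the robot, and variables do not carry over. Pictures are saved under pics/ and viewed, about 8 in all and at most 12, crops included, and the job is handed in when it is done.

```bash
mkdir -p pics; ls
python3 - <<'E'
from rig import bot, vision
import cv2,numpy as np
s=bot.read_state();print(s['time_s'],s['position'],s['tcp_rot'],bot.hold_point_z,s['opening'],s['force'])
ims=[]
for n in("scene","top"):
    p,d=vision.capture(n);np.savez(f"{n}0.npz",p=p,d=d)
    cv2.imwrite(f"pics/{n}0.png",p[:,:,::-1]);m=vision.camera_model(n);print(n,m["intrinsics"],np.linalg.inv(m["camera_from_world"]).round(3))
E
```

```text
pics
0.0 [ 0.24657045 -0.57350839  0.22157232] [[ 9.18792263e-01  3.94741101e-01 -4.89869989e-04]
 [ 3.94741230e-01 -9.18789980e-01  2.08190995e-03]
 [ 3.71727787e-04 -2.10621464e-03 -9.99997713e-01]] 0.0187 1.0007445346591868 [-0.40989748 -0.61879489 -0.21006969]
scene [[424.75942389   0.         325.64989819]
 [  0.         424.75942389 199.21710032]
 [  0.           0.           1.        ]] [[ 0.308  0.563 -0.767  1.457]
 [ 0.951 -0.167  0.26  -0.333]
 [ 0.018 -0.809 -0.587  0.823]
 [ 0.     0.     0.     1.   ]]
top [[447.52694849   0.         318.63557255]
 [  0.         447.52694849 197.42082193]
 [  0.           0.           1.        ]] [[-0.018 -0.995  0.094  0.434]
 [-1.     0.017 -0.011  0.005]
 [ 0.009 -0.094 -0.996  1.327]
 [ 0.     0.     0.     1.   ]]
```

View pics/top0.png

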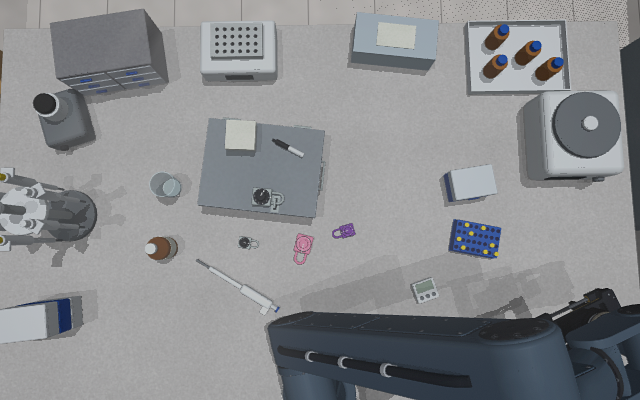

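View pics/scene0.png

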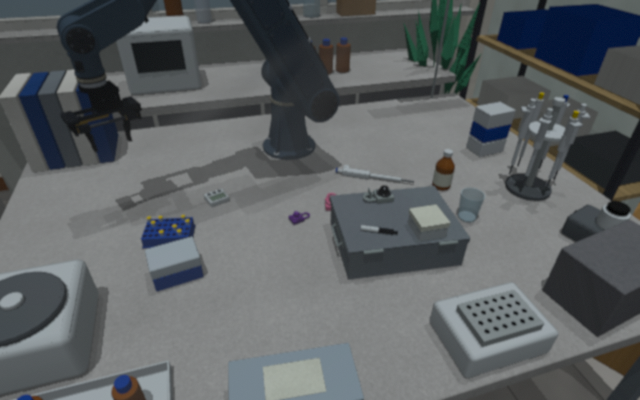

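Candidates in the top view are the black-dial lock on the lid (265,197), a small steel lock on the bench (247,242), a pink one (303,245) and a purple one (344,231). I choose the one on the lid because it is the larger non-pink/purple lock and it is in the eye. I'll check it in a close crop.

```bash
cat > h.py <<'E'
import numpy as np,cv2
from rig import bot,vision
def w2p(n,P):
    m=vision.camera_model(n);c=(m["camera_from_world"]@np.r_[P,1])[:3];q=m["intrinsics"]@c;return q[:2]/q[2]
def p2w(n,u,v,z):
    m=vision.camera_model(n);T=np.linalg.inv(m["camera_from_world"]);r=T[:3,:3]@np.linalg.inv(m["intrinsics"])@[u,v,1];o=T[:3,3];return o+r*(z-o[2])/r[2]
E
python3 - <<'E'
from h import *
p=np.load("top0.npz")["p"]
a=cv2.resize(p[175:220,235:295],None,fx=10,fy=10,interpolation=cv2.INTER_CUBIC)
cv2.imwrite("pics/crop0.png",a[:,:,::-1])
d=np.load("top0.npz")["d"]
# box corners, lid plane
for u,v in[(208,119),(325,128),(315,217),(199,206),(265,197)]:print(u,v,p2w("top",u,v,.1).round(3))
E
```

```text
208 119 [0.775 0.297 0.1  ]
325 128 [ 0.745 -0.029  0.1  ]
315 217 [0.496 0.003 0.1  ]
199 206 [0.532 0.321 0.1  ]
265 197 [0.554 0.14  0.1  ]
```

View pics/crop0.png

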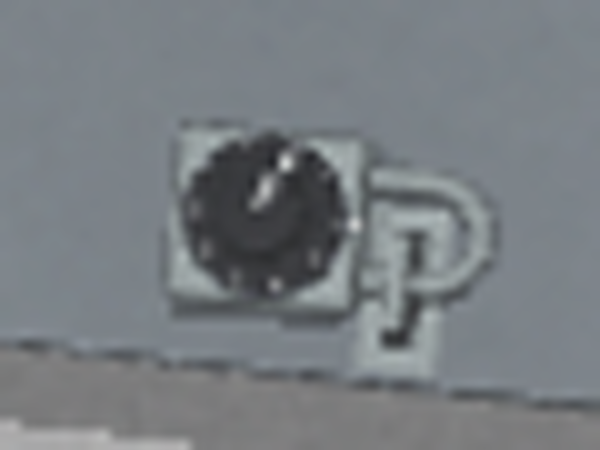

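The crop shows the black-dial steel lock in the eye, with the dial centre at px (261.6,196.5) and the index mark at (270.4,197.6). The line points towards (263.8,191), about +72° from the mark, which is two notches. Next I'll work out the geometry.

Run:
```python
from h import *
c=p2w("top",261.6,196.5,.126);i=p2w("top",270.4,197.6,.12);l=p2w("top",263.8,191,.126);e=p2w("top",275,203.5,.124)
# body top-face corners crop (180,122),(370,140),(358,300)
A=p2w("top",253,187.2,.12);B=p2w("top",272,189,.12)
print(c,i,l,e); a=lambda v:np.degrees(np.arctan2(v[1],v[0]))
print("idx",a(i-c),"line",a(l-c),"edge",a(B-A))
s=bot.read_state();R=s['tcp_rot']
print("shift to above knob",(R.T@(np.r_[c[:2],.24]-s['position'])*1000).round(0))
# depth check
d=np.load("top0.npz")["d"];m=vision.camera_model("top");T=np.linalg.inv(m["camera_from_world"]);K=m["intrinsics"]
v,u=np.mgrid[175:220,235:295];z=d[175:220,235:295];P=np.linalg.inv(K)@np.stack([u.ravel(),v.ravel(),np.ones(u.size)])*z.ravel();W=(T[:3,:3]@P).T+T[:3,3]
for lo,hi in((.132,.15),(.117,.15)):
    k=(W[:,2]>lo)&(W[:,2]<hi);print(lo,k.sum(),W[k].mean(0).round(4),W[k].min(0).round(3),W[k].max(0).round(3))
print(np.median(W[:,2]))
```

```text
[0.5526202  0.14604396 0.126     ] [0.54982098 0.12297605 0.12      ] [0.56742135 0.14003449 0.126     ] [0.53326185 0.11032416 0.124     ]
idx -96.91884295082988 line -22.09784705187387 edge -96.39865749732475
shift to above knob [ 565. -540.  -17.]
0.132 66 [0.5538 0.1477 0.1403] [0.542 0.138 0.133] [0.566 0.159 0.145]
0.117 331 [0.5521 0.1444 0.1259] [0.524 0.089 0.117] [0.58  0.173 0.145]
0.10045952287119031
```

```bash
cat > rem.py <<'E'
import sys
from h import *
# remaining: target x y z(m) yaw(deg of tool x)
x,y,z,w=map(float,sys.argv[1:5]);s=bot.read_state();R=s['tcp_rot'];yaw=np.degrees(np.arctan2(R[1,0],R[0,0]))
print("t",round(s['time_s'],2),"pos",s['position'].round(4),"yaw",yaw.round(1),"tilt",R[:,2].round(4),"open",round(s['opening'],3),"F",np.round(s['force'],1),"M",np.round(s['moment'],2),"j",np.round(s['joint_positions'],0))
print("rem mm",(R.T@([x,y,z]-s['position'])*1000).round(1),"roll",round(-np.radians((w-yaw+180)%360-180),3))
E
python3 -m inch '[[87,50,-48,-2,-0.12],[87,100,-95,-4,-0.25],[87,145,-140,-6,-0.38],[87,190,-185,-8,-0.5],[87,235,-225,-10,-0.62],[87,285,-275,-12,-0.75],[87,320,-310,-14,-0.88],[87,355,-340,-16,-1.0]]'
python3 rem.py .5535 .147 .20 155.5
```

```text
time_s: 0.9
position: [0.4017, -0.2036, 0.2348]
tcp_rot: [[0.16, 0.987, -0.001], [0.987, -0.16, 0.002], [0.002, -0.001, -1.0]]
force: [0.1, -0.4, 0.0]
opening: 0.997
t 0.9 pos [ 0.4017 -0.2036  0.2348] yaw 80.8 tilt [-8.0e-04  2.3e-03 -1.0e+00] open 0.997 F [ 0.1 -0.4  0. ] M [-0.02 -0.11  0.01] j [-41.  16. 105.   0.  59. -32.]
rem mm [370.2  93.8  35.5] roll -1.304
```

```bash
python3 -m inch '[[50,45,12,2,-0.15],[50,90,24,6,-0.3],[50,135,36,10,-0.45],[50,180,48,16,-0.6],[50,230,60,20,-0.75],[50,275,70,26,-0.9],[50,320,82,30,-1.05],[50,365,92,35,-1.2]]' >/dev/null
python3 rem.py .5535 .147 .20 155.5
```

```text
t 1.7 pos [0.5513 0.1441 0.2   ] yaw 149.7 tilt [-0.001   0.0021 -1.    ] open 0.582 F [ 0.9 -0.4  0.7] M [ 0.03 -0.16  0.02] j [  3.  28.  91.   0.  61. -56.]
rem mm [-0.5  3.6  0. ] roll -0.102
```

```bash
python3 -m inch '[[50,-0.5,3.6,0,-0.1],[50,-0.5,3.6,15,-0.1],[50,-0.5,3.6,30,-0.1],[50,-0.5,3.6,45,-0.1],[50,-0.5,3.6,58,-0.1],[50,-0.5,3.6,63,-0.1],[50,-0.5,3.6,63,-0.1]]' >/dev/null
python3 rem.py .5535 .147 .1265 155.5
python3 - <<'E'
from h import *
p,d=vision.capture("scene");u,v=w2p("scene",[.5535,.147,.13]);u=int(u);v=int(v)
cv2.imwrite("pics/s1.png",cv2.resize(p[v-45:v+30,u-50:u+50],None,fx=8,fy=8,interpolation=cv2.INTER_CUBIC)[:,:,::-1])
E
```

```text
t 2.4 pos [0.5529 0.147  0.1361] yaw 155.4 tilt [-0.003  0.002 -1.   ] open 0.576 F [-0.1  0.6  0.4] M [ 0.1  -0.17 -0.01] j [  4.  33.  94.   0.  53. -62.]
rem mm [-0.6  0.2  9.6] roll -0.002
```

View pics/s1.png

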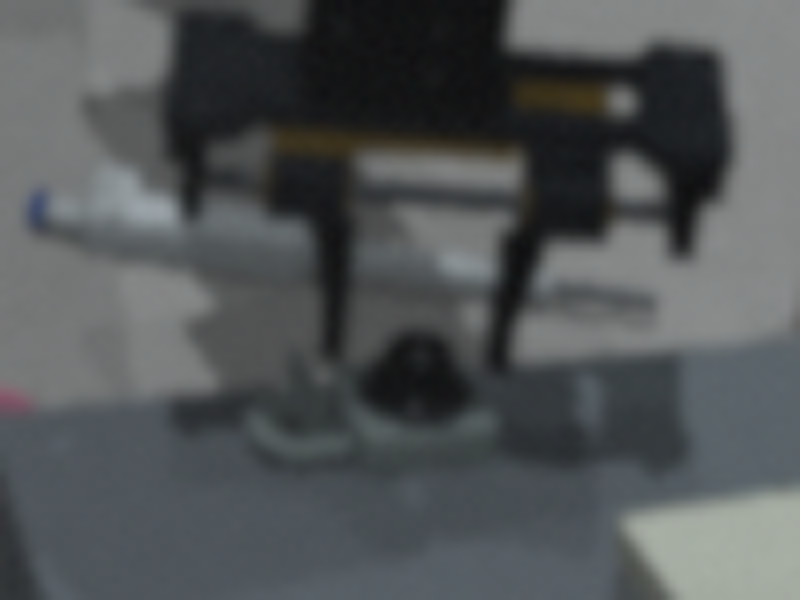

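The knob (420,360) sits centred between the fingertips. I'll go down and close on it.

```bash
python3 -m inch '[[50,-0.6,0,4,0],[50,-0.6,0,8.5,0],[40,-0.6,0,8.5,0],[32,-0.6,0,8.5,0],[26,-0.6,0,8.5,0],[22,-0.6,0,8.5,0],[22,-0.6,0,8.5,0],[22,-0.6,0,8.5,0]]' 
python3 -m inch '[[22,0,0,0,0],[22,0,0,0,0],[22,0,0,0,0]]' >/dev/null
python3 rem.py .5535 .147 .1275 83.5
```

```text
time_s: 3.25
position: [0.5544, 0.1472, 0.1286]
tcp_rot: [[-0.909, 0.416, -0.0], [0.416, 0.909, 0.003], [0.002, 0.002, -1.0]]
force: [1.1, 2.2, 0.2]
opening: 0.262
t 3.55 pos [0.5544 0.1473 0.1286] yaw 155.4 tilt [-4.0e-04  2.9e-03 -1.0e+00] open 0.264 F [0.5 0.8 0.2] M [ 0.24 -0.18 -0.  ] j [  4.  33.  95.   0.  52. -62.]
rem mm [ 0.7 -0.6  1.1] roll 1.255
```

```bash
for k in 1; do :; done
python3 -m inch '[[22,0,0,0,0.1],[22,0,0,0,0.2],[22,0,0,0,0.3],[22,0,0,0,0.31]]'>/dev/null; python3 rem.py .5544 .1473 .1286 83.5
python3 -m inch '[[22,0,0,0,0.1],[22,0,0,0,0.2],[22,0,0,0,0.3],[22,0,0,0,0.32]]'>/dev/null; python3 rem.py .5544 .1473 .1286 83.5
python3 -m inch '[[22,0,0,0,0.1],[22,0,0,0,0.2],[22,0,0,0,0.3],[22,0,0,0,0.31]]'>/dev/null; python3 rem.py .5544 .1473 .1286 83.5
python3 -m inch '[[22,0,0,0,0.1],[22,0,0,0,0.2],[22,0,0,0,0.3],[22,0,0,0,0.32]]'>/dev/null; python3 rem.py .5544 .1473 .1286 83.5
```

```text
t 3.95 pos [0.5548 0.1469 0.1286] yaw 137.6 tilt [ 4.0e-04  2.4e-03 -1.0e+00] open 0.261 F [ 1.3 -0.7 -0.7] M [ 0.02 -0.31  0.01] j [  4.  33.  94.   0.  52. -44.]
rem mm [0.6 0.  0. ] roll 0.944
t 4.35 pos [0.5547 0.1469 0.1286] yaw 119.3 tilt [-1.0e-04  2.5e-03 -1.0e+00] open 0.264 F [-0.3  0.7 -0.9] M [ 0.23 -0.13 -0.04] j [  4.  33.  95.   0.  52. -26.]
rem mm [ 0.4 -0.  -0. ] roll 0.625
t 4.75 pos [0.555  0.1468 0.1286] yaw 101.7 tilt [ 7.0e-04  2.3e-03 -1.0e+00] open 0.261 F [ 1.5 -0.3 -0.4] M [-0.04 -0.39 -0.01] j [ 4. 33. 94.  0. 52. -8.]
rem mm [ 0.6 -0.5  0. ] roll 0.317
t 5.15 pos [0.5548 0.1468 0.1286] yaw 83.5 tilt [ 2.0e-04  2.4e-03 -1.0e+00] open 0.26 F [-0.3  0.3  0.3] M [ 0.02 -0.18 -0.05] j [ 4. 33. 94.  0. 52. 10.]
rem mm [ 0.4 -0.5 -0. ] roll -0.001
```

```bash
python3 -m inch '[[30,0,0,0,0],[45,0,0,0,0],[50,0,0,0,0],[50,0,0,-30,0],[60,0,0,-75,0],[70,-50,0,-75,0],[70,-100,0,-75,0],[70,-150,0,-75,0]]'>/dev/null;python3 -m inch '[[70,-50,0,0,0],[70,-50,0,0,0]]'>/dev/null; python3 rem.py .5544 .1473 .1286 83.5
python3 - <<'E'
from h import *
p,d=vision.capture("top");np.savez("top1.npz",p=p,d=d)
cv2.imwrite("pics/t2.png",cv2.resize(p[175:220,235:295],None,fx=10,fy=10,interpolation=cv2.INTER_CUBIC)[:,:,::-1])
E
```

```text
t 6.15 pos [ 0.5318 -0.0588  0.204 ] yaw 83.3 tilt [ 2.2e-03 -6.0e-04 -1.0e+00] open 0.802 F [ 0.7  0.3 -0. ] M [-0.01 -0.1  -0.03] j [-18.  25.  96.   0.  59. -12.]
rem mm [207.4  -1.8  75.3] roll -0.003
```

View pics/t2.png

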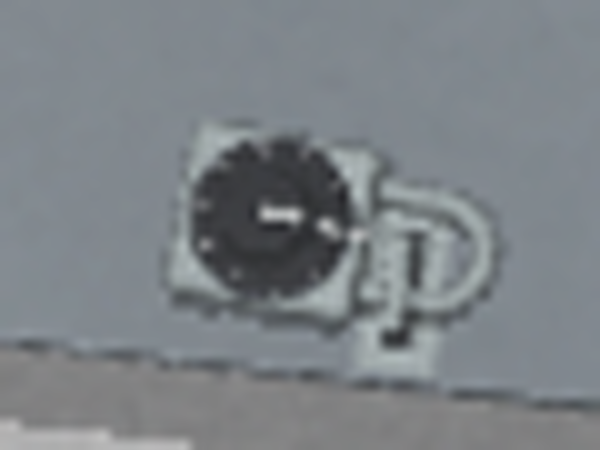

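The line now points at the index mark (dial mark 328,226; index 355,236), and the lock has yawed about 6° clockwise. I'll measure the body and the eye from depth.

Run:
```python
from h import *
m=vision.camera_model("top");T=np.linalg.inv(m["camera_from_world"]);K=m["intrinsics"]
for f in("top0","top1"):
    d=np.load(f+".npz")["d"];v,u=np.mgrid[175:220,235:295];z=d[175:220,235:295];P=np.linalg.inv(K)@np.stack([u.ravel(),v.ravel(),np.ones(u.size)])*z.ravel();W=((T[:3,:3]@P).T+T[:3,3])
    k=W[:,2]>.132;c=W[k].mean(0);print(f,"knob",c.round(4))
    k=(W[:,2]>.113)&(W[:,2]<.15)&(W[:,1]>c[1]-.03);r=cv2.minAreaRect(W[k][:,:2].astype(np.float32)*1000);print("body",r)
    k=(W[:,2]>.104)&(W[:,1]<c[1]-.027)&(W[:,0]>.5);
    Z=(W[:,2].reshape(z.shape)*1000).astype(int)
    print(Z[16:38,34:52])
for a,b in((205,122),(382,158)),((170,300),(345,325)):
    A=p2w("top",235+a[0]/10,175+a[1]/10,.12)
    for q in[b]:
        B=p2w("top",235+q[0]/10,175+q[1]/10,.12);print(A.round(4),B.round(4),np.degrees(np.arctan2(*(B-A)[1::-1])))
for q in((27.2,21.7,.124),(28,21.4,.140),(35.5,23.6,.12)):print(p2w("top",235+q[0],175+q[1],q[2]).round(4))
for q in((411,230,.1),(400,340,.1),(411,230,.124),(400,340,.124)):print(p2w("top",235+q[0]/10,175+q[1]/10,q[2]).round(4))
```

```text
top0 knob [0.5409 0.1323 0.2686]
body ((552.231689453125, 137.5329132080078), (74.28854370117188, 48.8217887878418), 80.42913055419922)
[[ 122  116  120   98  101  100   99  103  101   99  104   96  102   99
   105  102   99  102]
 [ 118  118  120  115  116  114  109  110  112  117  114   96   99   99
   100  100   96   96]
 [ 120  113  113  113  112  114  113  117  118  111  114  112  109   99
   100  101  102  100]
 [ 124  117  119  103  102  104   98  112  112  115  112  115  110  109
   101  102  104  103]
 [ 119  119  115  106  101  100  100  103   98  102  100  110  115  114
   106  101  104   98]
 [ 122  116  113  104  102  102  102  104   99   98  100   98  112  111
   110  101  103  101]
 [ 122  119  106   99  100  102  101   99   99  101   99  100   98  115
   114  105  101  100]
 [ 117  122  104  101  100  130  101   97  101  101   99  104   93  114
   119  103   98  105]
 [ 116  117   97   98  102  125  125  102   99  100   98   97   99  114
   113   96  100   98]
 [ 124  116 1327  103  100  124  130  100  101  101   97  103  110  109
   113  100   99  100]
 [ 120  122   
[... 2946 characters left out ...]
03   96
   100   98  103  101]
 [  97  106   95   98   99   98  100  101   99   99  101  101   96  102
    97  101  103   96]
 [  98  101  100  102   96  101  100  101  101   96  100  102  101  101
   100   98  103  108]
 [ 100  104  101  100  104   98  101   96  101  104  103  104  102   98
    98   96   97   98]
 [ 102   99   99  101  100  100  100  101   95   99  103   98  100   99
    98  102  101  102]]
[0.5788 0.1631 0.12  ] [0.5682 0.1153 0.12  ] -102.5071738835435
[0.5306 0.1728 0.12  ] [0.523  0.1256 0.12  ] -99.119334194198
[0.5522 0.1447 0.124 ]
[0.5514 0.1407 0.14  ]
[0.5471 0.1227 0.12  ]
[0.5504 0.1093 0.1   ]
[0.5201 0.1125 0.1   ]
[0.5481 0.1072 0.124 ]
[0.5184 0.1105 0.124 ]
```

```bash
python3 -m inch '[[70,50,0,0,0],[70,100,-1,0,0],[70,150,-1,0,0],[70,200,-2,0,0],[70,211,-2,0,0.08],[70,211,-2,20,0.08],[70,211,-2,45,0.08],[70,211,-2,45,0.08]]'>/dev/null; python3 rem.py .555 .152 .1045 79
```

```text
t 7.0 pos [0.5507 0.1554 0.1563] yaw 79.0 tilt [-0.0064  0.0013 -1.    ] open 0.803 F [-1.6 -0.1  0.9] M [-0.06 -0.08 -0.  ] j [ 5. 31. 93.  0. 56. 15.]
rem mm [-2.5  5.2 51.7] roll -0.001
```

```bash
python3 -m inch '[[70,-2.5,5.2,10,0],[70,-2.5,5.2,25,0],[70,-2.5,5.2,40,0],[70,-2.5,5.2,40,0]]'>/dev/null; python3 rem.py .555 .152 .1045 79
python3 -m inch '[[70,0,0,3,0],[70,0,0,8,0],[70,0,0,10,0],[70,0,0,10,0]]'>/dev/null; python3 rem.py .555 .152 .1045 79
```

```text
t 7.4 pos [0.5542 0.1519 0.115 ] yaw 79.0 tilt [-0.0095  0.0012 -1.    ] open 0.806 F [0.7 0.5 0.1] M [-0.02 -0.08  0.05] j [ 4. 35. 94.  0. 51. 15.]
rem mm [ 0.2  0.9 10.5] roll -0.001
t 7.8 pos [0.5541 0.1519 0.105 ] yaw 79.0 tilt [-0.0095  0.0012 -1.    ] open 0.8 F [ 0.  -0.4  0. ] M [-0.07 -0.08  0.05] j [ 4. 36. 95.  0. 50. 15.]
rem mm [0.3 0.9 0.5] roll -0.001
```

```bash
python3 -m inch '[[62,0,0.5,0,0],[56,0,0.5,0,0],[52,0,0.5,0,0],[46,0,0.5,0,0],[44,0,0.5,0,0],[44,0,0.5,0,0],[44,0,0.5,0,0],[44,0,0.5,0,0]]'>/dev/null; python3 rem.py .5543 .1527 .1045 83.5
```

```text
t 8.6 pos [0.555  0.1519 0.1052] yaw 79.0 tilt [-0.0086  0.0013 -1.    ] open 0.547 F [ 1.5 -0.1  0.6] M [-0.02 -0.31  0.05] j [ 4. 36. 95.  0. 50. 15.]
rem mm [ 0.7 -0.8  0.7] roll -0.079
```

```bash
python3 -m inch '[[44,0.7,-0.8,0,-0.04],[44,0.7,-0.8,0,-0.08],[44,0.7,-0.8,0,-0.08]]'>/dev/null; python3 rem.py .5543 .1527 .1045 83.5
python3 -m inch '[[44,4,0,0,0],[44,8,0,0,0],[44,8,0,0,0]]'>/dev/null; python3 rem.py .5543 .1527 .1045 83.5
python3 -m inch '[[44,4,0,0,0],[44,4,0,0,0]]'>/dev/null; python3 rem.py .5543 .1527 .1045 83.5
python3 -m inch '[[44,4,0,0,0],[44,4,0,0,0]]'>/dev/null; python3 rem.py .5543 .1527 .1045 83.5
python3 -m inch '[[44,4,0,0,0],[44,4,0,0,0]]'>/dev/null; python3 rem.py .5543 .1527 .1045 83.5
```

```text
t 8.9 pos [0.5541 0.1525 0.1052] yaw 83.6 tilt [-0.0092  0.001  -1.    ] open 0.549 F [ 0.3 -1.4  1.4] M [-0.14 -0.09  0.  ] j [ 4. 36. 95.  0. 50. 11.]
rem mm [0.2 0.2 0.7] roll 0.001
t 9.2 pos [0.5549 0.1611 0.1052] yaw 83.6 tilt [-0.0093  0.0014 -1.    ] open 0.549 F [0.6 0.3 0.5] M [-0.01 -0.1  -0.06] j [ 5. 36. 94.  0. 50. 11.]
rem mm [-8.4  0.3  0.7] roll 0.001
t 9.4 pos [0.5554 0.1658 0.1052] yaw 83.6 tilt [-0.0091  0.002  -1.    ] open 0.548 F [0.4 0.3 0.7] M [ 0.02 -0.1  -0.05] j [ 5. 36. 94.  0. 50. 12.]
rem mm [-13.2   0.4   0.7] roll 0.001
t 9.6 pos [0.5557 0.1696 0.1052] yaw 83.6 tilt [-9.7e-03  8.0e-04 -1.0e+00] open 0.553 F [-0.6 -4.5  1.4] M [-0.62 -0.09  0.01] j [ 6. 36. 94.  0. 51. 12.]
rem mm [-16.9   0.5   0.7] roll 0.002
t 9.8 pos [0.5559 0.1728 0.1052] yaw 83.6 tilt [-1.030e-02 -8.000e-04 -9.999e-01] open 0.549 F [-0.5 -4.9  1.8] M [-0.79 -0.06  0.01] j [ 6. 36. 94.  0. 51. 13.]
rem mm [-20.2   0.6   0.7] roll 0.003
```

```bash
for i in 1; do
python3 -m inch '[[44,4,0,0,0],[44,4,0,0,0]]'>/dev/null; python3 rem.py .5543 .1527 .1045 83.5|cut -c1-130
python3 -m inch '[[44,4,0,0,0],[44,4,0,0,0]]'>/dev/null; python3 rem.py .5543 .1527 .1045 83.5|cut -c1-130
python3 -m inch '[[44,4,0,0,0],[44,4,0,0,0]]'>/dev/null; python3 rem.py .5543 .1527 .1045 83.5|cut -c1-130
python3 -m inch '[[44,2,0,0,0],[44,2,0,0,0]]'>/dev/null; python3 rem.py .5543 .1527 .1045 83.5|cut -c1-130
done
```

```text
t 10.0 pos [0.5562 0.1759 0.1052] yaw 83.7 tilt [-0.011  -0.0026 -0.9999] open 0.545 F [ 0.5 -5.   2.1] M [-0.91 -0.09 -0.02] j [ 
rem mm [-23.3   0.7   0.8] roll 0.003
t 10.2 pos [0.5564 0.1789 0.1052] yaw 83.7 tilt [-0.0116 -0.0046 -0.9999] open 0.549 F [-0.9 -6.9  2.2] M [-0.9  -0.01 -0.06] j [ 
rem mm [-26.2   0.8   0.9] roll 0.004
t 10.4 pos [0.5566 0.1818 0.1052] yaw 83.8 tilt [-0.0124 -0.0067 -0.9999] open 0.548 F [-0.4 -6.   3.8] M [-0.98 -0.07 -0.03] j [ 
rem mm [-29.2   0.8   0.9] roll 0.004
t 10.6 pos [0.5567 0.1824 0.1053] yaw 83.8 tilt [-0.0132 -0.009  -0.9999] open 0.55 F [-1.3 -6.4  1.7] M [-1.   -0.12 -0.04] j [ 7
rem mm [-29.8   0.9   1.1] roll 0.005
```

```bash
for i in 1; do
python3 -m inch '[[44,4,0,0,0],[44,6,0,0,0],[44,6,0,0,0]]'>/dev/null; python3 rem.py .5543 .1527 .1045 83.5|cut -c1-130
python3 -m inch '[[44,4,0,0,0],[44,5,0,0,0],[44,5,0,0,0]]'>/dev/null; python3 rem.py .5543 .1527 .1045 83.5|cut -c1-130
python3 -m inch '[[44,4,0,0,0],[44,4,0,0,0],[44,4,0,0,0]]'>/dev/null; python3 rem.py .5543 .1527 .1045 83.5|cut -c1-130
done
```

```text
t 10.9 pos [0.557  0.1871 0.1053] yaw 83.8 tilt [-0.0143 -0.0113 -0.9998] open 0.547 F [-0.7 -6.5  3.2] M [-1.04 -0.09 -0.05] j [ 
rem mm [-34.5   1.1   1.2] roll 0.005
t 11.2 pos [0.557  0.1885 0.1053] yaw 83.9 tilt [-0.0163 -0.0177 -0.9997] open 0.548 F [ -1.6 -13.2   2.9] M [-2.02 -0.04 -0.01] j
rem mm [-35.9   1.1   1.5] roll 0.007
t 11.5 pos [0.557  0.1887 0.1053] yaw 84.0 tilt [-0.0182 -0.0244 -0.9995] open 0.545 F [ -1.6 -13.7   3.3] M [-2.22 -0.07  0.01] j
rem mm [-36.    1.1   1.7] roll 0.009
```

```bash
python3 -m inch '[[44,-8,0.5,0,0],[44,-16,1,0,0],[44,-24,1,0,0],[44,-30,1,0,0],[44,-30,1,0,0]]'>/dev/null; python3 rem.py .5539 .1489 .106 83.5
python3 - <<'E'
from h import *
p,d=vision.capture("scene");u,v=w2p("scene",[.545,.12,.12]);u=int(u);v=int(v)
cv2.imwrite("pics/s3.png",cv2.resize(p[v-30:v+30,u-40:u+40],None,fx=10,fy=10,interpolation=cv2.INTER_CUBIC)[:,:,::-1])
E
```

```text
t 12.0 pos [0.5543 0.1579 0.1056] yaw 84.0 tilt [-0.0196 -0.0245 -0.9995] open 0.546 F [-0.2 -0.6 -2.9] M [ 0.07 -0.14 -0.01] j [ 5. 36. 94. -2. 51. 13.]
rem mm [-9.   0.5 -0.1] roll 0.008
```

View pics/s3.png

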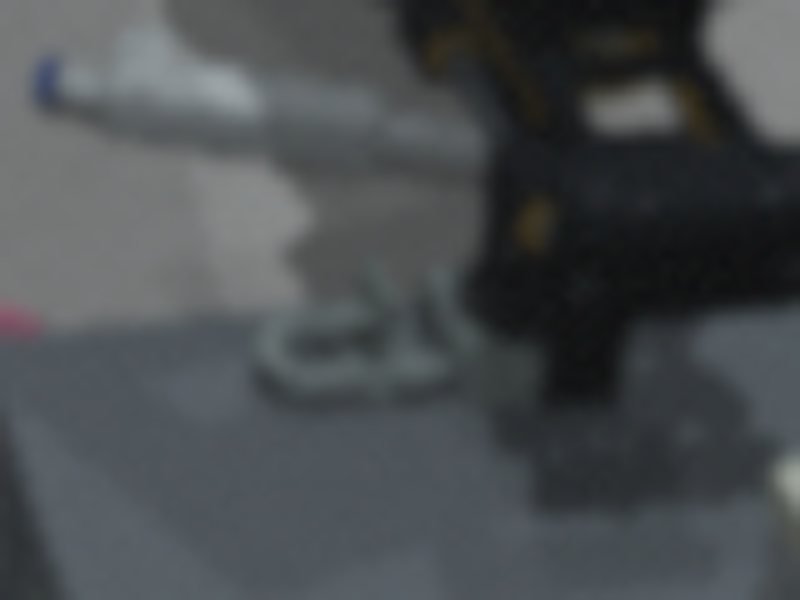

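The shackle is drawn well out of the body (bow 260–470 px), with the eye at about (390,310) still over the leg. I'll move forward another 9 mm to bring the eye into the gap, then start lifting gently.

```bash
python3 -m inch '[[44,-4,0.5,0,0],[44,-8,0.5,0,0],[44,-9,0.5,0,0],[44,-9,0.5,0,0]]'>/dev/null; python3 rem.py .5539 .1489 .106 83.5
python3 - <<'E'
from h import *
p,d=vision.capture("scene");u,v=w2p("scene",[.545,.12,.12]);u=int(u);v=int(v)
a=p[v-15:v+15,u-20:u+20]
a=np.clip(a.astype(float)*1.8,0,255).astype(np.uint8)
cv2.imwrite("pics/s4.png",cv2.resize(a,None,fx=18,fy=18,interpolation=cv2.INTER_CUBIC)[:,:,::-1])
# predicted pixels in this crop: eye plate top ends and toe tip/body face
x=np.array([-.113,-.9936,0]);y=np.array([.9936,-.113,0])
s=bot.read_state();c=s['position']-x*-.006;c[2]=.1005
f=lambda P:((w2p("scene",P)-[u-20,v-15])*18).round()
e=np.array([.5355,.1122,.1105])
print("eye top ends",f(e+y*.013+[0,0,.014]),f(e-y*.013+[0,0,.014]),"lower end",f(e+y*.013-[0,0,.01]))
for n,q in dict(face=(.026,.024,.02),face2=(.026,-.024,.02),tip=(.04,-.014,.0135),bow=(.0815,0,.0135)).items():print(n,f(c+q[0]*x+q[1]*y+[0,0,q[2]]))
E
```

```text
t 12.45 pos [0.554  0.1493 0.1059] yaw 84.0 tilt [-0.0192 -0.0241 -0.9995] open 0.544 F [-0.1  0.8 -1.6] M [ 0.04 -0.15 -0.05] j [ 5. 36. 94. -2. 51. 12.]
rem mm [-0.4 -0.1 -0. ] roll 0.008
eye top ends [330. 271.] [285. 180.] lower end [319. 392.]
face [416. 378.]
face2 [330. 208.]
tip [261. 284.]
bow [ 35. 359.]
```

View pics/s4.png

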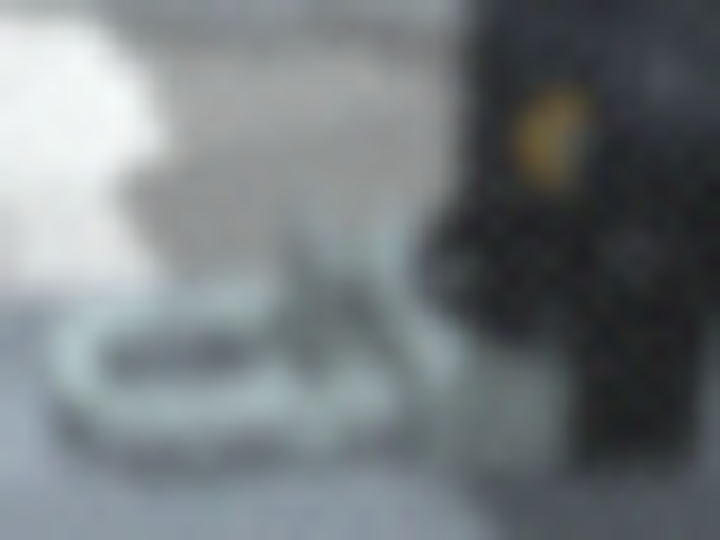

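The bow, body face and eye edge are all shifted by the same ~20 px from prediction, so the eye is in the gap. I'll lift gently and watch the force.

```bash
python3 -m inch '[[44,0,0,-2,0],[44,0,0,-4,0],[44,0,0,-4,0]]'>/dev/null; python3 rem.py .5539 .1489 .106 83.5
python3 -m inch '[[44,0,0,-3,0],[44,0,0,-5,0],[44,0,0,-5,0]]'>/dev/null; python3 rem.py .5539 .1489 .106 83.5
```

```text
t 12.8 pos [0.5545 0.1496 0.1104] yaw 84.0 tilt [-0.0182 -0.024  -0.9995] open 0.552 F [ 0.2 -0.3 -2.3] M [ 0.08 -0.1   0.  ] j [ 5. 35. 94. -2. 52. 12.]
rem mm [-0.7 -0.4  4.4] roll 0.008
t 13.1 pos [0.5549 0.1498 0.1159] yaw 84.0 tilt [-0.0172 -0.0239 -0.9996] open 0.55 F [-0.6 -0.6 -2.7] M [ 0.04 -0.1  -0.07] j [ 5. 35. 94. -2. 52. 12.]
rem mm [-0.8 -0.8  9.9] roll 0.008
```

The force is only the lock's weight at 10 mm of lift, well past where a caught leg would bind. I'll keep going up.

```bash
python3 -m inch '[[44,0,0,-8,0],[44,0,0,-16,0],[44,0,0,-30,0],[44,0,0,-50,0],[44,0,0,-80,0],[44,0,0,-110,0],[44,0,0,-140,0],[44,0,0,-150,0]]'>/dev/null;python3 -m inch '[[44,0,0,-5,0],[44,0,0,-5,0],[44,0,0,-5,0],[44,0,0,-5,0]]'>/dev/null; python3 rem.py .5539 .1489 .106 83.5
python3 - <<'E'
from h import *
p,d=vision.capture("scene");q,_=vision.capture("top")
cv2.imwrite("pics/s5.png",np.hstack([cv2.resize(p[70:290,280:500],(400,400)),cv2.resize(q[100:260,180:340],(400,400))])[:,:,::-1])
cv2.imwrite("pics/t5.png",q[:,:,::-1])
E
```

```text
t 14.3 pos [0.5586 0.1537 0.2733] yaw 84.0 tilt [-0.0129 -0.0234 -0.9996] open 0.547 F [-0.2 -0.  -3.6] M [ 0.07 -0.09  0.08] j [ 5. 24. 85. -1. 72. 11.]
rem mm [ -1.1  -2.4 167.4] roll 0.008
```

View pics/s5.png

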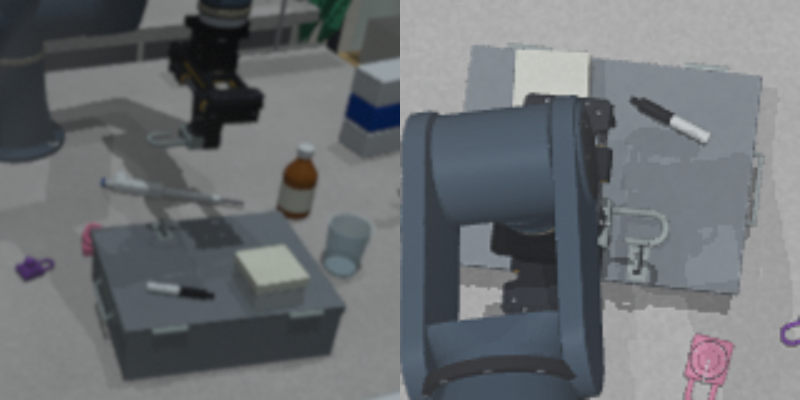

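The lock is held well above the box with its shackle open. The eye at left-panel (160,232) is empty, the lid is shut, and the marker, card box and bench items are undisturbed. I'll hand it in.

```bash
python3 -c "
from rig import bot
print(bot.hand_in())"
```

```text
the job is handed in; nothing more can be done
None
```

The lock is off the box and the job is handed in after about 14 s of robot time. The arm is holding the lock about 17 cm above the lid.

- **Dial:** I turned the knob two notches clockwise. The picture afterwards showed the long white line at the index mark. The turn also swung the lock about 6° on the lid, so I straightened it before pulling.
- **Shackle:** I gripped the body by its flat sides and drew it back. The bow caught in the eye after about 16 mm. The shackle then slid about 20 mm at roughly 5–7 N, up to its stop, where the force peaked at about 14 N.
- **Lifting off:** I moved the body forward until the eye was in the gap and lifted. The force stayed at about the lock's own weight, so nothing was forced.
- **Final picture:** It shows the lock held with the shackle open, the eye empty, the lid shut and the things in view on the lid and bench undisturbed. The dial itself is hidden by the gripper there, but the grip held the lock flat throughout.

One flaw remains: the tool finished tilted about 1.5° from vertical, picked up during the pull. No check failed, though some camera and arm positions differed by 1–2 mm.

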